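Check the pan's temperature with the pistol thermometer

ROBOT

A 7-joint arm with a two-finger parallel gripper is mounted at the origin on the work surface; the furniture and walls round the work are solid. World frame = base frame: x ahead of the robot, y to its left, z up, the work surface at z = 0. Lengths are in m, angles in rad, forces in N, time in s.
With the tool pointing down it reaches from about 0.375 to 0.925 m from the base axis. Payload 3.1 kg.
Tool frame: the origin (TCP) lies at the very end of the fingers, on their centre line; the grasp point (between the pads) lies 19 mm behind it; z points along the fingers, y is the line along which they close (so a half turn about z gives the same grasp; the last joint's range is limited). The gripper opens to 85 mm and grips with 20 to 120 N. Pads are 22 mm wide; open, the fingers measure 114 mm over their backs; the gripper's body (76 mm by 85 mm) begins 54 mm behind the grasp point. The pads swing forward as they close: fully open they stand 13 mm farther back than shut.
Start: joints at [-1.428, 0.383, 0.044, 1.598, -0.018, 1.161, -0.05], TCP at [0.155, 0.631, 0.231] pointing down, gripper open.
Joint ranges: [-2.61, 2.61], [-0.41, 2.15], [-1.48, 1.57], [0, 2.5], [-1.57, 4.71], [0.05, 1.97], [-2.85, 2.85]. Speed limits (rad/s): [2.79, 2.79, 3.14, 3.14, 3.14, 3.14, 3.14].

INTERFACE

Orientations are given as [roll, pitch, yaw] about the fixed x, y, z axes, in that order (R = Rz(yaw) Ry(pitch) Rx(roll)).
In Python, from cell import manip gives the robot as it stands. The module is installed in compiled form; this text tells all that it offers.
- The arm moves only by the shell command python3 -m crank 'ROWS' [FORCE]. ROWS is JSON, a list of rows, each a list of 3 entries, a list of its own where there are three numbers: the turn, a rotation vector about the world's x, y, z in units of 6 degrees (1.0 is 6 degrees), then the shift along the world's x, y, z in m, then the gripper command: -1 is shut, 1 is fully open, values between are in proportion. A call has 1 to 5 rows; each row shifts and turns the commanded pose from where the row before left it; what a row does not reach is not made up. A row lasts 1/8 s, in which the tool goes at most 62.5 mm and 10.7 degrees, less where a joint would pass 70% of its speed; a pose out of reach is approached as far as the arm can. A call is refused whole if a number of a shift passes 0.0625 or a number of a turn 1, either way. A call with a gripper value outside its range is refused whole. The fingers move at their own pace and stop on an object; FORCE is the grip in N (left out, the last holds). Time passes only in rows, so rows that do not move let the fingers close. It gives the time, the measured TCP pose, the force, the opening and the grip force at its end, in the units of the state.
- manip.observe(): the state, without advancing time (a new reading comes with each control period).
- manip.get_image(name): name is "scene" or "top"; returns a dict with "img" (400x640x3 uint8, red, green, blue), "fx", "fy", "cx", "cy" (pixels), "distortion" ([k1, k2, p1, p2, k3] as OpenCV has them; the pictures are not rectified), "origin" and "orientation" of the camera in the world. Camera axes: x right, y down, z forward; pixel columns grow to the right and rows downward; lengths in m; the calibration is good to about 2 mm. A picture is of the moment at which its call begins. There is no depth.
- manip.job_done(): hands the job in; it is judged then, once.
Trained networks look in the newest picture that a camera, given by its name, has taken for a name from the list of things; names that differ only in an ending like _2 or _b are one class to them, and where a whole thing is asked for, a point or a joint stands for the part that bears it (a point fixed in the world has none). Each returns a list of dicts, best first, with "score" (0 to 1); they miss things now and then, are a little off and sometimes report something else, mostly with a low value. They report only what shows in the picture. A call takes as long as a camera call.
- manip.recognise(camera, query): "position" ([column, row] in pixels, amid what is visible of it).
- manip.outline_of(camera, query): "mask" (400x640 bool, what is visible of it) and "position" ([column, row] in pixels, amid what is visible of it).
- manip.pinpoint(camera, query): "position" ([column, row] in pixels: a listed point, or the origin of a listed thing).
The state is a dict: "time": time; "joint_pos": joint angles; "qvel": joint speeds; "effort": joint torques, N m; "ee_pos": TCP position; "orientation": TCP orientation; "force": force on the tool from outside, world axes, zero at the start; "torque": the same for the moment, N m; "finger_gap": finger opening in m; "gripper_force": force on a finger pad.
Only numpy, scipy, OpenCV 4.12 (cv2) and the standard library are available. Lean on these libraries where they do the work, as an engineer would, in place of code of your own. Each camera call takes 0.05 s, during which the arm holds its last target. There are 200 camera calls.

TASK

Take the lid off the pan and set it down gently on the round cork trivet. Then pick up the pistol thermometer by its grip, aim it down over the rim at the middle of the pan's floor from about 15 cm away without touching the pan, and keep it still there with the trigger squeezed for a second and a half. Lay the thermometer gently back on the chopping board, on its side, and leave the pan, the cream jug, the spice jar, the salt shaker and the pepper mill where they stand.

Things in the scene. Friction and masses are not known exactly. Their poses are not given: they have to be found in the camera images.
- hob: portable induction hob, flat steel box with a black glass top, 290 x 250 x 48 mm (x, y, z); origin under its centre, z up, its touch keys at its -x end (towards the robot); fixed
- pan: low round black cast-iron pan on the hob, loose, 1.4 kg, 55 mm high, outer radius 90 at the rim, wall 4, floor 6 thick; two loop handles at its +y and -y sides reach 114 mm from the axis at height 47; origin at the centre of its underside, z up
- pan_spot (a point): the point to measure: centre of the pan's floor, on its upper (inner) face, 6 mm above the pan's origin
- lid: black cast-iron lid on the pan, radius 93 mm, 0.45 kg, round steel knob; origin at the centre of its underside (a locating disc of radius 80 that hangs 6 mm into the pan with 5 mm of play), z up; dome up to 25, knob stem radius 8 from 28 to 42, knob head radius 18 with upright sides from 46 to 58, top at 63. It lifts straight up; on the trivet its origin is on the cork
- lid_knob (a point): on the lid's axis in the middle of the knob head, 53 mm above the lid's origin: the place to grip the lid, 36 mm across in any direction
- trivet: round cork trivet, radius 98, 8 mm thick, on the stone to the left or right of the hob; origin at the centre of its underside; fixed
- board: oak chopping board, 220 mm along its own x, 340 along its own y, 22 thick, on the other side of the hob; origin at the centre of its underside; its long side lies about along world x; fixed
- thermometer: pistol-shaped infrared thermometer, grey plastic, black rubber grip, 0.18 kg, 36 mm thick, lying on its side on the board. Own x: the way it looks; y: to the pistol's top (grip runs to -y); z: up as it lies. Origin on its underside (mid thickness z = 18 mm), below the grip's front edge. Housing x -56 to 60, y 30 to 74; muzzle on to x 108, y 37 to 71; battery foot x -41 to 3, y -65 to -43
- lens (a point): centre of the lens: x = 105, y = 54, z = 18 mm in the thermometer's frame, looking along its +x. It reads a point 120 to 180 mm ahead of it and within 20 mm of that axis (own y and z), when it looks at least 35 degrees below the horizontal so that it sees over the pan's rim. It may be turned any way about its own axis
- grip (a point): middle of the handle at trigger height: x = -20, y = 0, z = 18 mm in the thermometer's frame. Handle x -37 to -3, y -45 to 35, z 2 to 34. To hold it with the trigger squeezed pinch it front to back, along x, at y about 0: 51 mm from the handle's back to the trigger's face, 45 squeezed; 30 mm free up to the housing. Lying on the board it is 40 mm above the board's origin
- trigger (a joint): spring trigger on the front of the handle, slides back along the thermometer's -x: 0 free, 0.006 m fully squeezed; 2.4 N starts it, 7.2 N holds it fully squeezed (a grip of 10 N or more); it measures above 0.0045 and springs back when let go
- trigger_face (a point): middle of the trigger's front face, x = 14, y = 0, z = 18 mm in the thermometer's frame when free
- salt_shaker: glass salt shaker with a grey cap, 44 mm across, 90 tall, behind the hob, left of the mill; bystander; origin about under its centre, loose
- pepper_mill: turned dark wood pepper mill, 58 mm across, 150 tall, beyond the hob, in the middle; bystander; origin about under its centre, loose
- spice_jar: square glass spice jar with a white cap, 47 x 47 x 98 mm, the nearest of three alike, beyond the left-hand place; bystander; origin about under its centre, loose
- cream_jug: white porcelain cream jug, 67 x 103 x 85 mm, handle at its -y side, beyond the right-hand place; bystander; origin about under its centre, loose

How it is judged:
By the outcome, as a careful person would: the job done as asked, in the order asked, and still so for the second after the job is handed in, with the robot touching nothing.
It also fails if it takes over 67 s, if anything falls off the work surface, if the arm or the gripper's body presses on something with over 40 N, if the wrist force passes 120 N, or if a joint passes its speed limit or range.

## Working session

There is one attempt and no reset: what is moved stays moved. The work goes in short steps, Python scripts to look and compute and a shell command to move; the robot and the scene stay as the last step left them, time stands still between calls to the robot, and variables do not carry over. Pictures are saved under pics/ and viewed, at most 13 in all, crops included, and the job is handed in when it is done.

```bash
mkdir -p pics
cat > h.py <<'E'
import numpy as np,cv2
from cell import manip
from scipy.spatial.transform import Rotation as R
def cam(n):
    d=manip.get_image(n);return d
def Rm(o):
    o=np.array(o,float)
    if o.shape==(3,3): return o
    return R.from_euler('xyz',o).as_matrix()
def ray(d,p):
    K=np.array([[d['fx'],0,d['cx']],[0,d['fy'],d['cy']],[0,0,1]])
    u=cv2.undistortPoints(np.array([[p]],float),K,np.array(d['distortion'],float))[0,0]
    return np.array(d['origin']),Rm(d['orientation'])@np.array([u[0],u[1],1])
def atz(d,p,z):
    o,r=ray(d,p);return o+r*(z-o[2])/r[2]
def tri(rays):
    A=np.zeros((3,3));b=np.zeros(3)
    for o,r in rays:
        r=r/np.linalg.norm(r);P=np.eye(3)-np.outer(r,r);A+=P;b+=P@o
    x=np.linalg.solve(A,b)
    return x,[np.linalg.norm((np.eye(3)-np.outer(r,r)/(r@r))@(x-o)) for o,r in rays]
E
python3 - <<'E'
from h import *
np.set_printoptions(precision=4,suppress=True)
s=manip.observe();print({k:np.round(v,3) for k,v in s.items()})
D={}
for n in('scene','top'):
    d=cam(n);D[n]=d;cv2.imwrite(f'pics/{n}0.png',d['img'][...,::-1]);print(n,d['origin'],d['orientation'],d['fx'])
zs=dict(hob=0,pan=.048,lid_knob=.048+.055-.006+.053,lid=.097,trivet=0,board=0,thermometer=.022,lens=.04,grip=.04,trigger_face=.04,salt_shaker=0,pepper_mill=0,spice_jar=0,cream_jug=0)
for q,z in zs.items():
    rs=[]
    for n in D:
        r=manip.pinpoint(n,q)
        for x in r[:2]: print(q,n,round(x['score'],2),np.round(x['position'],1),atz(D[n],x['position'],z))
        if r: rs.append(ray(D[n],r[0]['position']))
    if len(rs)==2: print('   tri',*tri(rs))
E
```

```text
{'time': np.float64(0.0), 'joint_pos': array([-1.428,  0.384,  0.044,  1.6  , -0.018,  1.161, -0.05 ]), 'qvel': array([ 0.   , -0.   ,  0.001, -0.001, -0.001, -0.001, -0.002]), 'effort': array([ -0.001, -43.346,   1.024, -24.952,   0.011,   0.011,  -0.   ]), 'ee_pos': array([0.155, 0.63 , 0.23 ]), 'orientation': array([-3.139,  0.   ,  2.901]), 'force': array([-0.04 ,  0.021, -1.026]), 'torque': array([ 0.013, -0.006,  0.058]), 'gripper_force': np.float64(0.0), 'finger_gap': np.float64(0.085)}
scene [-0.108  -0.5364  0.8113] [-2.2506  0.0172 -0.9077] 366.61894107167444
top [0.4707 0.0186 1.4356] [-3.0461  0.0079 -1.5727] 484.3480312239357
hob scene 0.55 [316.  234.7] [ 0.5262 -0.009  -0.    ]
hob scene 0.44 [319.6 196.2] [0.6858 0.1014 0.    ]
pan scene 0.75 [317.7 220.4] [ 0.5408 -0.0055  0.048 ]
lid_knob scene 0.88 [317.1 193.7] [ 0.5439 -0.0035  0.15  ]
lid_knob top 0.87 [329.7 218.1] [ 0.5344 -0.014   0.15  ]
   tri [ 0.5333 -0.0131  0.1613] [np.float64(0.0007584972396334815), np.float64(0.0007584972396335205)]
lid scene 0.69 [317.3 207.8] [ 0.5426 -0.0038  0.097 ]
lid top 0.87 [
[... 2271 characters left out ...]
.72 [357.8 140.2] [ 0.7764 -0.1038  0.    ]
   tri [ 0.773  -0.1001  0.0044] [np.float64(0.004088084382821173), np.float64(0.004088084382821108)]
spice_jar scene 0.55 [281.1 173.2] [0.7091 0.3084 0.    ]
spice_jar top 0.81 [223.4 159.6] [0.7188 0.3017 0.    ]
   tri [ 0.715   0.3062 -0.0019] [np.float64(0.005769344920866686), np.float64(0.005769344920866733)]
cream_jug scene 0.91 [419.5 236.9] [ 0.7116 -0.2709  0.    ]
cream_jug scene 0.65 [318.5 220.8] [0.5817 0.0246 0.    ]
cream_jug top 0.69 [416.5 157.7] [ 0.7228 -0.2803  0.    ]
cream_jug top 0.67 [326.7 216.1] [ 0.5478 -0.0089  0.    ]
   tri [ 0.7194 -0.275  -0.0025] [np.float64(0.006722944061521746), np.float64(0.006722944061521722)]
```

View pics/scene0.png

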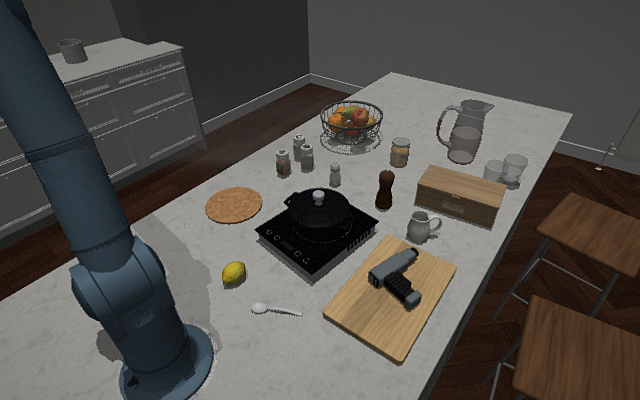

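View pics/top0.png

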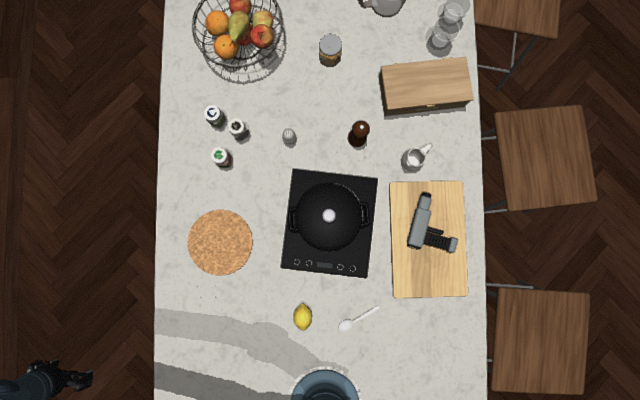

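The scene shows the lidded pan on the hob (knob ≈ (318,197) scene, (329,215) top), the trivet on the left (top ≈ (220,242)) and the thermometer on the right-hand board. Its muzzle points away from the robot (top ≈ (426,197)) and its grip points right, towards (453,244). Next I fit simple models to the masks.

```bash
cat >> h.py <<'E'
def cyl(r,z0,z1):
    a=np.linspace(0,2*np.pi,40,endpoint=False);c=np.c_[r*np.cos(a),r*np.sin(a)]
    return np.vstack([np.c_[c,0*a+z0],np.c_[c,0*a+z1]])
def box(x0,x1,y0,y1,z0,z1): return np.array([[x,y,z] for x in(x0,x1) for y in(y0,y1) for z in(z0,z1)],float)
LID=[cyl(.093,.006,.012),cyl(.018,.046,.058)]
LID=[cyl(.093,.006,.010),cyl(.018,.046,.058),np.vstack([cyl(.09,.006,.012),cyl(.03,.024,.025)])]
TRI=[cyl(.098,0,.008)]
THE=[box(-.056,.06,.03,.074,0,.036),box(.06,.108,.037,.071,.002,.034),box(-.041,.003,-.065,-.043,0,.036),box(-.037,-.003,-.045,.035,.002,.034),box(-.003,.014,-.01,.01,.01,.026)]
def sil(d,M,T,t):
    K=np.array([[d['fx'],0,d['cx']],[0,d['fy'],d['cy']],[0,0,1]]);C=Rm(d['orientation']).T
    m=np.zeros((1600,2560),np.uint8)
    for P in M:
        W=P@T.T+t
        uv=cv2.projectPoints((W-np.array(d['origin']))@C.T,np.zeros(3),np.zeros(3),K,np.array(d['distortion'],float))[0][:,0]
        cv2.fillConvexPoly(m,cv2.convexHull(np.round((uv+.5)*4).astype(np.int32)),1)
    return cv2.resize(m.astype(np.float32),(640,400),interpolation=cv2.INTER_AREA)
def fit(obs,M,p0,z,yaw=True):
    from scipy.optimize import minimize
    def T(p): return R.from_euler('z',p[2] if yaw else 0).as_matrix(),np.array([p[0],p[1],z])
    def c(p):
        e=0
        for d,mk in obs:
            s=sil(d,M,*T(p));e+=1-np.minimum(s,mk).sum()/np.maximum(s,mk).sum()
        return e
    n=3 if yaw else 2
    S=np.vstack([p0[:n]]+[np.array(p0[:n])+np.eye(n)[i]*[.015,.015,.2][i] for i in range(n)])
    r=minimize(c,p0[:n],method='Nelder-Mead',options=dict(initial_simplex=S,xatol=2e-4,fatol=1e-4))
    return r.x,r.fun/len(obs)
E
python3 - <<'E'
from h import *
np.set_printoptions(precision=4,suppress=True)
D={n:cam(n) for n in('scene','top')}
for q,M,p0,z,y in(('lid',LID,[.538,-.008],.097,0),('trivet',TRI,[.468,.309],0,0),('thermometer',THE,[.49,-.322,0.],.022,1)):
    obs=[]
    for n in D:
        r=manip.outline_of(n,q)
        if r:
            obs.append((D[n],r[0]['mask'].astype(np.float32)));print(q,n,[(round(x['score'],2),np.round(x['position'],0),x['mask'].sum()) for x in r[:2]])
    for o in [obs]+[[x] for x in obs]: print(q,*fit(o,M,p0,z,y))
E
```

```text
lid scene [(0.76, array([319., 205.]), np.int64(2016))]
lid [ 0.5425 -0.0078] 0.024969637393951416
lid [ 0.5425 -0.0078] 0.024969637393951416
trivet top [(0.85, array([220., 240.]), np.int64(3296))]
trivet [0.4715 0.3092] 0.046626389026641846
trivet [0.4715 0.3092] 0.046626389026641846
thermometer scene [(0.7, array([399., 276.]), np.int64(1599))]
thermometer top [(0.64, array([426., 234.]), np.int64(1335)), (0.62, array([328., 249.]), np.int64(5170))]
thermometer [ 0.4954 -0.3223 -0.2635] 0.15022164583206177
thermometer [ 0.4958 -0.321  -0.2875] 0.15528589487075806
thermometer [ 0.4954 -0.3232 -0.271 ] 0.13928627967834473
```

```bash
python3 -m crank '[[[0,0,0],[0.032,-0.053,0.01],1],[[0,0,0],[0.032,-0.053,0.01],1],[[0,0,0],[0.032,-0.053,0],1],[[0,0,0],[0.032,-0.053,0],1],[[0,0,0],[0.032,-0.053,0],1]]' 40 && python3 -m crank '[[[0,0,0],[0.032,-0.053,0],1],[[0,0,0],[0.032,-0.053,0],1],[[0,0,0],[0.032,-0.053,0],1],[[0,0,0],[0.032,-0.053,0],1],[[0,0,0],[0.032,-0.053,0],1]]' && python3 -m crank '[[[0,0,0],[0.032,-0.053,0],1],[[0,0,0],[0.02,-0.04,0],1],[[0,0,0],[0,0,0],1],[[0,0,0],[0,0,0],1]]'
python3 - <<'E'
from h import *
np.set_printoptions(precision=4,suppress=True)
s=manip.observe();print(s['ee_pos'],s['orientation'],s['joint_pos'],s['time'])
D={n:cam(n) for n in('scene','top')}
rs=[]
for q in('lid_knob','lid'):
  rs=[]
  for n in D:
    r=manip.pinpoint(n,q)
    if r: rs.append(ray(D[n],r[0]['position']));print(q,n,r[0]['score'],atz(D[n],r[0]['position'],.15 if q=='lid_knob' else .097))
d=D['scene'];cv2.imwrite('pics/s1.png',cv2.resize(d['img'][100:300,200:460,::-1],None,fx=3,fy=3))
E
```

```text
time: 2.52
ee_pos: [0.3158, 0.3649, 0.2516]
orientation: [3.14, 0.0, 2.901]
force: [1.7, 0.5, -0.3]
finger_gap: 0.0857
gripper_force: 0.0
time: 3.15
ee_pos: [0.4757, 0.1, 0.2518]
orientation: [3.14, 0.001, 2.901]
force: [1.9, 0.5, -0.2]
finger_gap: 0.0855
gripper_force: 0.0
time: 3.65
ee_pos: [0.5265, 0.0094, 0.2511]
orientation: [3.141, -0.001, 2.901]
force: [0.2, 1.1, -0.5]
finger_gap: 0.0853
gripper_force: 0.0
[0.5265 0.0094 0.2511] [ 3.141  -0.0007  2.9011] [-0.6696  0.1393  0.6287  1.8956 -0.091   1.1351  1.3233] 3.65
lid_knob scene 0.8 [ 0.5373 -0.012   0.15  ]
lid scene 0.57 [0.5397 0.0054 0.097 ]
```

View pics/s1.png

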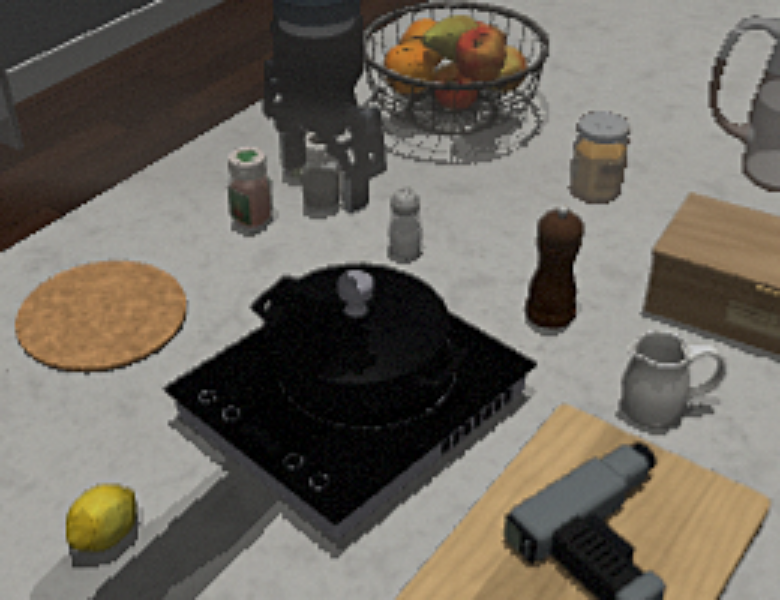

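The gripper hangs above and short of the pan in this view. The knob shows at crop (355,288), i.e. scene pixel ≈ (318,196). I'll refine it from the bright blob.

Run:
```python
from h import *
np.set_printoptions(precision=4,suppress=True)
rs=[]
for n,(u,v) in(('scene',(318,196)),('top',(329,215))):
    d=cam(n);g=cv2.imread(f'pics/{n}0.png',0)[v-14:v+15,u-14:u+15]
    m=(g>100).astype(np.uint8);k,l,st,c=cv2.connectedComponentsWithStats(m);i=1+st[1:,4].argmax();p=c[i]+[u-14,v-14]
    print(n,p,st[i],atz(d,p,.152),atz(d,p,.157));rs.append(ray(d,p))
print(tri(rs))
```

```text
scene [316.2059 184.9118] [  0   0  29   8 170] [0.5738 0.0235 0.152 ] [0.5686 0.0193 0.157 ]
top [328.5338 215.0376] [  8   8  12  13 133] [ 0.5424 -0.0109  0.152 ] [ 0.5421 -0.0108  0.157 ]
(array([ 0.5388, -0.0083,  0.1875]), [np.float64(0.0023742014772970056), np.float64(0.0023742014772970585)])
```

```bash
python3 -m crank '[[[0,0,0],[0.015,-0.019,0],1],[[0,0,0],[0,0,-0.045],1],[[0,0,0],[0,0,-0.045],1],[[0,0,0],[0,0,-0.02],1],[[0,0,0],[0,0,-0.012],1]]' && python3 -m crank '[[[0,0,0],[0,0,0],1],[[0,0,0],[0,0,0],-1],[[0,0,0],[0,0,0],-1],[[0,0,0],[0,0,0],-1],[[0,0,0],[0,0,0],-1]]' 50
python3 - <<'E'
from h import *
d=cam('scene');cv2.imwrite('pics/s2.png',cv2.resize(d['img'][100:300,200:460,::-1],None,fx=3,fy=3))
E
```

```text
time: 4.68
ee_pos: [0.541, -0.0101, 0.1279]
orientation: [-3.141, -0.002, 2.901]
force: [0.1, -0.4, 0.4]
finger_gap: 0.0855
gripper_force: 0.0
time: 5.3
ee_pos: [0.5424, -0.0106, 0.1304]
orientation: [3.141, 0.001, 2.901]
force: [-1.8, -0.3, 6.0]
finger_gap: 0.0334
gripper_force: 49.4
```

View pics/s2.png

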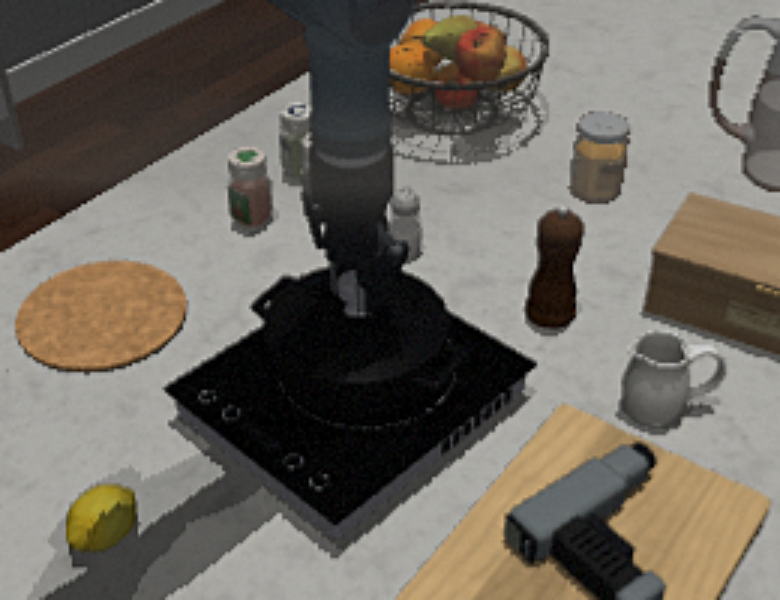

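The pads have closed on the knob (crop ≈ (352,290)). I'll lift a little and check.

```bash
python3 -m crank '[[[0,0,0],[0,0,0.01],-1],[[0,0,0],[0,0,0.02],-1],[[0,0,0],[0,0,0.03],-1],[[0,0,0],[0,0,0.03],-1],[[0,0,0],[0,0,0],-1]]' 50
python3 - <<'E'
from h import *
np.set_printoptions(precision=4,suppress=True)
d=cam('scene');cv2.imwrite('pics/s3.png',cv2.resize(d['img'][100:300,200:460,::-1],None,fx=3,fy=3))
r=manip.outline_of('scene','lid');s=manip.observe();print(s['ee_pos'],s['finger_gap'],s['force'])
if r: print(r[0]['score'],fit([(d,r[0]['mask'].astype(np.float32))],LID,[.542,-.01],s['ee_pos'][2]-.128+.097,0))
E
```

```text
time: 5.98
ee_pos: [0.5434, -0.0104, 0.2211]
orientation: [3.139, 0.005, 2.901]
force: [0.2, 0.2, -5.2]
finger_gap: 0.0337
gripper_force: 50.3
[ 0.5406 -0.0102  0.218 ] 0.033583470968450164 [-0.369   0.0388 -4.2113]
0.96 (array([ 0.5439, -0.0072]), np.float64(0.09582555294036865))
```

View pics/s3.png

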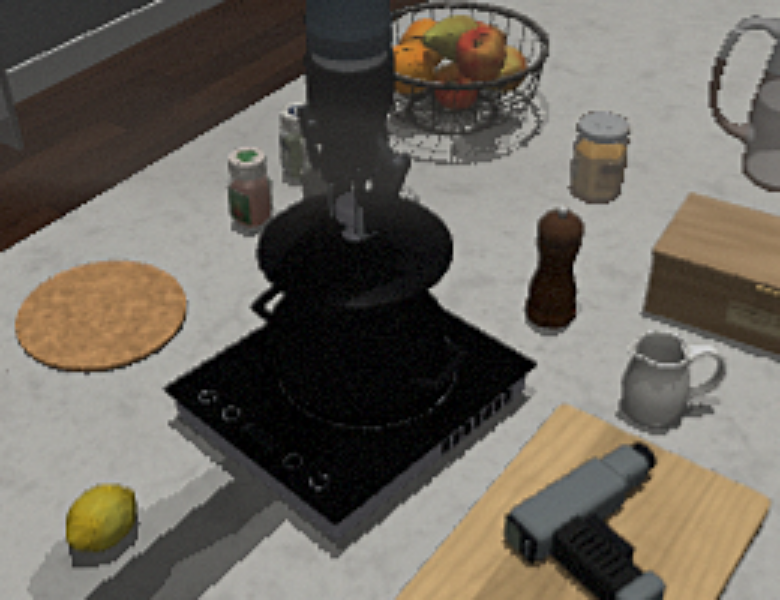

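The lid hangs level, clear of the pan (crop ≈ (355,250)). I'll carry it to the trivet.

```bash
python3 -m crank '[[[0,0,0],[-0.005,0.02,0.01],-1],[[0,0,0],[-0.011,0.05,0],-1],[[0,0,0],[-0.011,0.05,0],-1],[[0,0,0],[-0.011,0.05,0],-1],[[0,0,0],[-0.011,0.05,0],-1]]' && python3 -m crank '[[[0,0,0],[-0.011,0.05,0],-1],[[0,0,0],[-0.008,0.035,-0.02],-1],[[0,0,0],[-0.002,0.014,-0.04],-1],[[0,0,0],[0,0,-0.04],-1],[[0,0,0],[0,0,0],-1]]'
python3 - <<'E'
from h import *
np.set_printoptions(precision=4,suppress=True)
d=cam('top');s=manip.observe();print(s['ee_pos'],s['force'],s['orientation'])
cv2.imwrite('pics/t4.png',cv2.resize(d['img'][150:300,150:400,::-1],None,fx=3,fy=3))
for n in('top',):
  r=manip.outline_of(n,'lid')
  if r: print(r[0]['score'],r[0]['position'],fit([(d,r[0]['mask'].astype(np.float32))],LID,[.471,.309],s['ee_pos'][2]-.0334,0))
  r=manip.outline_of(n,'trivet')
  if r: print(r[0]['score'],r[0]['position'],r[0]['mask'].sum())
E
```

```text
time: 6.7
ee_pos: [0.4906, 0.2104, 0.2266]
orientation: [-3.138, -0.003, 2.901]
force: [1.1, -0.0, -4.3]
finger_gap: 0.0332
gripper_force: 50.5
time: 7.32
ee_pos: [0.4665, 0.3053, 0.1232]
orientation: [-3.129, -0.009, 2.901]
force: [-0.4, -0.4, -4.5]
finger_gap: 0.0332
gripper_force: 51.2
[0.4692 0.3064 0.126 ] [ 0.8621 -0.2478 -3.6098] [-3.1346 -0.0044  2.9005]
0.86 [224.1, 241.3] (array([0.4664, 0.301 ]), np.float64(0.3722822070121765))
0.69 [246.1, 232.4] 330
```

View pics/t4.png

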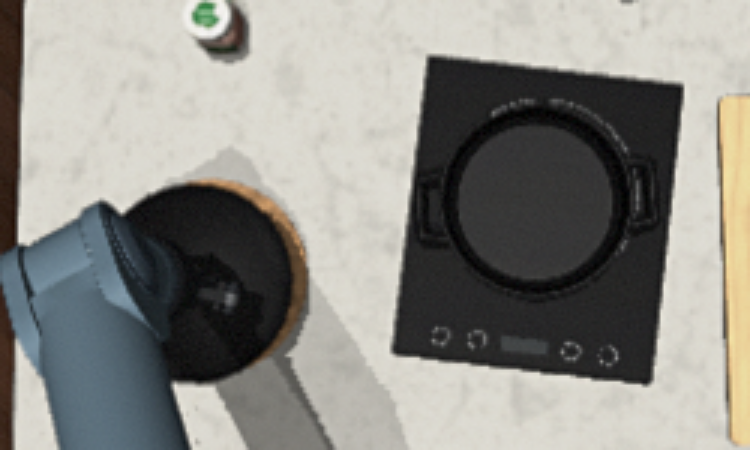

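The lid is over the trivet, with cork showing on its right at crop ≈ (300,250), which is the expected parallax. The pan is open, centred at crop ≈ (537,200). I'll lower gently.

```bash
python3 -m crank '[[[0,0,0],[0.001,0.002,-0.03],-1],[[0,0,0],[0,0,-0.03],-1],[[0,0,0],[0,0,-0.015],-1],[[0,0,0],[0,0,-0.005],-1],[[0,0,0],[0,0,0],-1]]' && python3 -m crank '[[[0,0,0],[0,0,-0.002],-1],[[0,0,0],[0,0,0],-1]]'
```

```text
time: 8.1
ee_pos: [0.4737, 0.3111, 0.0502]
orientation: [3.14, 0.001, 2.901]
force: [-0.2, 0.2, -3.7]
finger_gap: 0.0332
gripper_force: 51.2
time: 8.35
ee_pos: [0.4732, 0.311, 0.0479]
orientation: [3.141, 0.001, 2.901]
force: [0.3, -0.0, -4.4]
finger_gap: 0.0334
gripper_force: 51.2
```

```bash
python3 -m crank '[[[0,0,0],[0,0,-0.002],-1],[[0,0,0],[-0.001,-0.001,-0.0015],-1],[[0,0,0],[-0.001,0,0],-1]]' && python3 -m crank '[[[0,0,0],[0,0,-0.0015],-1],[[0,0,0],[0,0,0],-1]]' && python3 -m crank '[[[0,0,0],[0,0,-0.001],-1],[[0,0,0],[0,0,0],-1]]'
```

```text
time: 8.72
ee_pos: [0.4704, 0.3092, 0.0434]
orientation: [-3.141, -0.0, 2.901]
force: [0.1, 0.1, -3.6]
finger_gap: 0.0335
gripper_force: 51.2
time: 8.98
ee_pos: [0.4707, 0.3096, 0.0421]
orientation: [-3.141, -0.0, 2.901]
force: [0.6, 0.7, -4.1]
finger_gap: 0.0338
gripper_force: 51.2
time: 9.22
ee_pos: [0.4709, 0.3097, 0.0413]
orientation: [3.141, 0.0, 2.901]
force: [-0.1, -0.4, -4.2]
finger_gap: 0.0332
gripper_force: 51.2
```

```bash
python3 -m crank '[[[0,0,0],[0,0,-0.0015],-1],[[0,0,0],[0,0,0],-1]]' && python3 -m crank '[[[0,0,0],[0,0,-0.0015],-1],[[0,0,0],[0,0,0],-1]]'
```

```text
time: 9.48
ee_pos: [0.4709, 0.3098, 0.0411]
orientation: [3.141, -0.001, 2.901]
force: [-1.6, -0.5, 5.0]
finger_gap: 0.0338
gripper_force: 52.0
time: 9.72
ee_pos: [0.4709, 0.3098, 0.041]
orientation: [3.141, -0.002, 2.901]
force: [-6.1, -3.3, 14.2]
finger_gap: 0.0331
gripper_force: 52.7
```

```bash
python3 -m crank '[[[0,0,0],[0,0,0.0015],-1],[[0,0,0],[0,0,0.0005],0.2],[[0,0,0],[0,0,0],1],[[0,0,0],[0,0,0],1],[[0,0,0],[0,0,0.01],1]]' && python3 -m crank '[[[0,0,0],[0,0,0.04],1],[[0,0,0],[0,0,0.05],1],[[0,0,0],[0,0,0.06],1],[[0,0,0],[0,-0.02,0.05],1],[[0,0,0],[0.0,-0.02,0.0],1]]'
cat >> h.py <<'E'
PAN=[cyl(.09,.03,.055),np.vstack([cyl(.07,0,0),cyl(.09,.055,.055)]),box(-.03,.03,-.112,.112,.043,.05)]
E
python3 - <<'E'
from h import *
np.set_printoptions(precision=4,suppress=True)
D={n:cam(n) for n in('scene','top')}
for n in D: cv2.imwrite(f'pics/{n}5.png',D[n]['img'][...,::-1])
for q,M,p0,z,y in(('lid',LID,[.471,.31],.008,0),('pan',PAN,[.54,-.008,0.],.048,1),('thermometer',THE,[.49,-.322,-.2],.022,1)):
    obs=[]
    for n in D:
        r=manip.outline_of(n,q)
        if r:
            obs.append((D[n],r[0]['mask'].astype(np.float32)));print(q,n,[(round(x['score'],2),np.round(x['position'],0),x['mask'].sum()) for x in r[:2]])
    for o in [obs]+[[x] for x in obs]: print(q,*fit(o,M,p0,z,y))
for q,z in(('grip',.04),('lens',.04),('trigger_face',.04),('thermometer',.022),('pan',.048),('pan_spot',.054)):
    for n in D:
        r=manip.pinpoint(n,q)
        for x in r[:2]: print(q,n,round(x['score'],2),np.round(x['position'],1),atz(D[n],x['position'],z))
E
```

```text
time: 10.35
ee_pos: [0.4701, 0.3091, 0.0497]
orientation: [-3.14, -0.001, 2.901]
force: [0.1, -0.3, 0.1]
finger_gap: 0.0856
gripper_force: 0.0
time: 10.98
ee_pos: [0.4742, 0.2709, 0.2563]
orientation: [3.132, 0.007, 2.901]
force: [-0.1, -0.8, -0.6]
finger_gap: 0.0854
gripper_force: 0.0
lid scene [(0.58, array([231., 202.]), np.int64(1519))]
lid top [(0.95, array([226., 236.]), np.int64(1538))]
lid [0.4711 0.3122] 0.2822931110858917
lid [0.4713 0.3143] 0.030603528022766113
lid [0.472  0.3068] 0.5151610970497131
pan scene [(0.6, array([396., 277.]), np.int64(58)), (0.59, array([318., 215.]), np.int64(2650))]
pan top [(0.84, array([327., 215.]), np.int64(3701)), (0.48, array([334., 246.]), np.int64(5214))]
pan [ 0.5425 -0.0111  0.0761] 0.5301917195320129
pan [ 0.54  -0.008  0.   ] 1.0
pan [ 0.5425 -0.0111  0.0761] 0.06038343906402588
thermometer scene [(0.8, array([398., 273.]), np.int64(1619))]
thermometer top [(0.55, array([426., 234.]), np.int64(1310)), (0.23, array([288., 136.]), np.int64(199))]
thermometer [ 0.4953 -0.3217 -0.2897] 0.14986184239387512
thermometer [ 0.496  -0.3209 -
[... 356 characters left out ...]
 ]
lens top 0.94 [427. 194.] [ 0.6089 -0.3002  0.04  ]
trigger_face scene 0.7 [233.  203.6] [0.444  0.2756 0.04  ]
trigger_face scene 0.59 [406.7 278.3] [ 0.5112 -0.3258  0.04  ]
trigger_face top 0.58 [440.6 230.1] [ 0.5039 -0.3375  0.04  ]
thermometer scene 0.81 [400.6 286. ] [ 0.4931 -0.3201  0.022 ]
thermometer top 0.87 [434.6 234.8] [ 0.4907 -0.324   0.022 ]
pan scene 0.84 [316.6 220.7] [ 0.5377 -0.0036  0.048 ]
pan scene 0.69 [383.3 202.8] [ 0.7357 -0.1236  0.048 ]
pan top 0.56 [326.4 217.2] [ 0.542  -0.0071  0.048 ]
pan_spot scene 0.73 [319.9 220.3] [ 0.5402 -0.0147  0.054 ]
pan_spot top 0.87 [329.  217.1] [ 0.542  -0.0144  0.054 ]
pan_spot top 0.65 [219.8 244.1] [0.4653 0.2977 0.054 ]
```

Run:
```python
import cv2,numpy as np
a=cv2.imread('pics/top5.png');b=cv2.resize(a[150:300,170:470],None,fx=2.6,fy=2.6);cv2.imwrite('pics/t5c.png',b)
```

```text
(no output)
```

View pics/t5c.png

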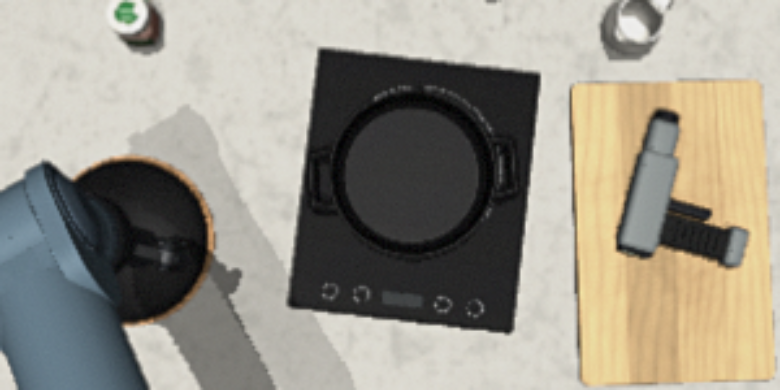

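The lid sits on the trivet (crop ≈ (150,240)), and the pan is open and unmoved, centred at (412,175). The thermometer's muzzle is at (665,115) and its foot at (735,247), giving a yaw of about -0.265 rad.

```bash
python3 -m crank '[[[0,0,-1],[0,-0.05,0],1],[[0,0,-1],[0,-0.055,0],1],[[0,0,-1],[0,-0.055,0],1],[[0,0,-1],[0,-0.055,0],1],[[0,0,-1],[0,-0.055,0],1]]' 40 && python3 -m crank '[[[0,0,-1],[0,-0.055,0],1],[[0,0,-1],[0,-0.055,0],1],[[0,0,-1],[0,-0.055,0],1],[[0,0,-1],[0,-0.055,0],1],[[0,0,-1],[0,-0.055,0],1]]' && python3 -m crank '[[[0,0,-1],[0.003,-0.03,-0.02],1],[[0,0,-1],[0.003,-0.01,-0.02],1],[[0,0,-1],[0.003,0,-0.02],1],[[0,0,-1],[0,0,-0.02],1],[[0,0,-1],[0,0,-0.02],1]]'
python3 - <<'E'
from h import *
s=manip.observe();print(s['joint_pos'],s['ee_pos'])
E
```

```text
time: 12.6
ee_pos: [0.4707, -0.0022, 0.2505]
orientation: [3.14, 0.0, 2.374]
force: [1.3, -0.5, -0.1]
finger_gap: 0.0851
gripper_force: 0.0
time: 13.22
ee_pos: [0.471, -0.2768, 0.2506]
orientation: [3.14, 0.0, 1.851]
force: [-0.0, 0.3, -0.1]
finger_gap: 0.0855
gripper_force: 0.0
time: 13.85
ee_pos: [0.4801, -0.3153, 0.1496]
orientation: [3.141, -0.0, 1.327]
force: [-0.1, -0.3, -0.1]
finger_gap: 0.0853
gripper_force: 0.0
[-0.28092061  0.50424398  0.99781701  1.89101717 -0.49716144  1.01890702
  0.68812228] [ 0.48007261 -0.31530952  0.14956063]
```

```bash
python3 -m crank '[[[0,0,-0.2],[0.003,-0.003,-0.035],1],[[0,0,0],[0,0,-0.03],1],[[0,0,0],[0,0,0],1]]'
python3 - <<'E'
from h import *
d=cam('scene');cv2.imwrite('pics/s6.png',cv2.resize(d['img'][200:330,320:480,::-1],None,fx=4.5,fy=4.5))
E
```

```text
time: 14.22
ee_pos: [0.4812, -0.3168, 0.0829]
orientation: [-3.136, -0.001, 1.31]
force: [-0.8, -1.2, -0.8]
finger_gap: 0.0853
gripper_force: 0.0
```

View pics/s6.png

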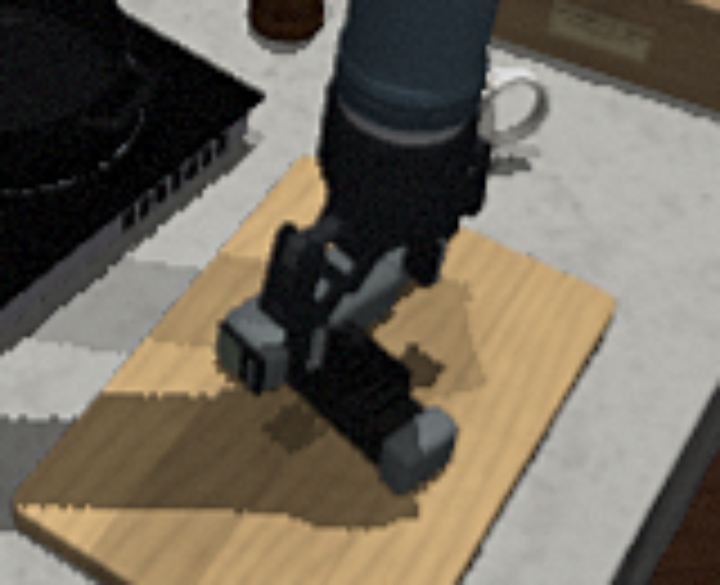

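The open fingers straddle the grip, tips at crop ≈ (315,360) and (430,275). I'll lower the last 57 mm and close.

```bash
python3 -m crank '[[[0,0,0],[0.002,-0.002,-0.03],1],[[0,0,0],[0,0,-0.017],1],[[0,0,0],[0,0,-0.01],1],[[0,0,0],[0,0,0],1]]' && python3 -m crank '[[[0,0,0],[0,0,0],-0.1],[[0,0,0],[0,0,0],-1],[[0,0,0],[0,0,0],-1],[[0,0,0],[0,0,0],-1],[[0,0,0],[0,0,0],-1]]' 40
```

```text
time: 14.78
ee_pos: [0.4846, -0.3202, 0.0281]
orientation: [-3.141, -0.0, 1.309]
force: [-0.4, -0.6, -0.1]
finger_gap: 0.0857
gripper_force: 0.0
time: 15.4
ee_pos: [0.4835, -0.3207, 0.0294]
orientation: [-3.14, -0.001, 1.308]
force: [-3.7, 2.1, 7.0]
finger_gap: 0.0439
gripper_force: 41.7
```

```bash
python3 -m crank '[[[0,0,0],[0,0,0.01],-1],[[0,0,0],[0,0,0.03],-1],[[0,0,0],[0,0,0.05],-1],[[0,0,0],[0,0,0.05],-1],[[0,0,0],[0,0,0.05],-1]]' && python3 -m crank '[[[0,0,0],[0,0,0.04],-1],[[0,0,0],[0,0,0],-1],[[0,0,0],[0,0,0],-1]]'
python3 - <<'E'
from h import *
np.set_printoptions(precision=4,suppress=True)
D={n:cam(n) for n in('scene','top')}
s=manip.observe();print(s['ee_pos'],s['force'],s['torque'],s['finger_gap'],s['joint_pos'])
a=D['scene']['img'][130:330,280:480,::-1];b=D['top']['img'][140:300,340:500,::-1]
cv2.imwrite('pics/s7.png',np.hstack([cv2.resize(a,(400,400)),cv2.resize(b,(400,400))]))
for q in('lens','grip'):
    rs=[]
    for n in D:
        r=manip.pinpoint(n,q)
        for x in r[:1]: print(q,n,round(x['score'],2),np.round(x['position'],1),atz(D[n],x['position'],s['ee_pos'][2]+.015));rs.append(ray(D[n],x['position']))
    if len(rs)==2: print(tri(rs))
E
```

```text
time: 16.02
ee_pos: [0.4847, -0.3202, 0.22]
orientation: [3.141, -0.0, 1.309]
force: [1.8, 0.7, -1.4]
finger_gap: 0.044
gripper_force: 41.5
time: 16.4
ee_pos: [0.4843, -0.3196, 0.2574]
orientation: [-3.141, -0.001, 1.309]
force: [-0.5, 0.3, -2.7]
finger_gap: 0.0443
gripper_force: 41.4
[ 0.4838 -0.3192  0.2564] [ 0.7888  0.0637 -2.6486] [-0.0378  0.0377 -0.0098] 0.04396104603452964 [-0.3724  0.3947  1.1111  1.7784 -0.3768  1.2089  0.5851]
lens top 0.63 [445.  183.3] [ 0.6121 -0.2923  0.2714]
grip scene 0.79 [406.1 221.2] [ 0.4639 -0.3154  0.2714]
grip top 0.84 [456.2 236.2] [ 0.4835 -0.3163  0.2714]
(array([ 0.4805, -0.3147,  0.2599]), [np.float64(0.005641439406376692), np.float64(0.005641439406376742)])
```

View pics/s7.png

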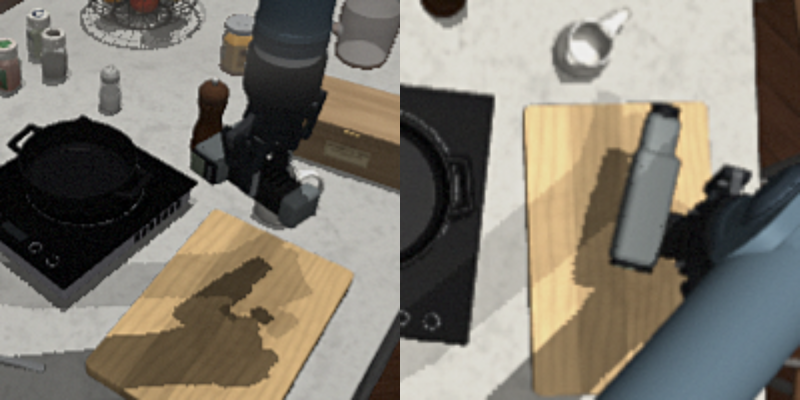

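Held level and the trigger squeezed (gap 44 mm): muzzle at (666,107) and rear at (633,265) in the right half. Next I compute the aiming pose.

```bash
cat > aim.py <<'E'
from h import *
np.set_printoptions(precision=4,suppress=True)
S=np.array([.542,-.012,.054]);L=np.array([.1195,.056,.0106])
def target(th,el,dist=.15):
    th,el=np.radians([th,el]);x=np.array([np.cos(th)*np.cos(el),np.sin(th)*np.cos(el),-np.sin(el)]);y=np.array([-np.sin(th),np.cos(th),0]);z=np.cross(x,y)
    return S-dist*x-np.c_[x,y,z]@L,np.c_[y,x,-z]   # tool axes: x=own y, y=own x, z=-own z
def now():
    s=manip.observe();T=Rm(s['orientation']);p=np.array(s['ee_pos']);own=np.c_[T[:,1],T[:,0],-T[:,2]]
    l=p+own@L;v=own.T@(S-l);print('lens',l,'spot in own from lens',v,'el',np.degrees(np.arcsin(-own[2,0])),'az',np.degrees(np.arctan2(own[1,0],own[0,0])));return p,T
E
python3 - <<'E'
from aim import *
p,T=now()
for th in(85,95,105):
  for el in(42,46):
    q,Q=target(th,el);print(th,el,q,q-p,R.from_matrix(Q@T.T).as_rotvec()/np.radians(6))
print(manip.observe()['joint_pos'])
E
```

```text
lens [ 0.6141 -0.2968  0.2674] spot in own from lens [-0.1429  0.2564 -0.2137] el 0.12741910120754715 az -15.001147272141743
85 42 [ 0.5797 -0.2235  0.2265] [ 0.0955  0.0965 -0.0306] [-4.5373  6.4785 15.8369]
85 46 [ 0.5808 -0.211   0.2405] [ 0.0966  0.109  -0.0165] [-4.9654  7.09   15.6698]
95 42 [ 0.6159 -0.2137  0.2265] [ 0.1317  0.1063 -0.0306] [-5.224   6.2245 17.399 ]
95 46 [ 0.6148 -0.2012  0.2405] [ 0.1306  0.1188 -0.0165] [-5.7156  6.8103 17.2111]
105 42 [ 0.6498 -0.1978  0.2265] [ 0.1656  0.1222 -0.0306] [-5.9213  5.9201 18.9537]
105 46 [ 0.6465 -0.1857  0.2405] [ 0.1623  0.1343 -0.0165] [-6.4766  6.4754 18.7435]
[-0.3721  0.3948  1.1117  1.777  -0.3766  1.2089  0.5851]
```

```bash
python3 -m crank '[[[0,0,1],[0.013,0.011,0.005],-1],[[0,0,1],[0.013,0.011,0.005],-1],[[0,0,1],[0.013,0.011,0.005],-1],[[0,0,1],[0.013,0.011,0.005],-1],[[0,0,1],[0.013,0.011,0.005],-1]]' && python3 -m crank '[[[0,0,1],[0.013,0.011,0.005],-1],[[0,0,1],[0.013,0.011,0.005],-1],[[0,0,1],[0.013,0.011,0.005],-1],[[0,0,1],[0.013,0.011,0],-1],[[0,0,1],[0.013,0.011,0],-1]]' 
python3 -c "
from aim import *
now();print(manip.observe()['joint_pos'])"
```

```text
time: 17.32
ee_pos: [0.5499, -0.265, 0.2827]
orientation: [-3.14, -0.0, 1.836]
force: [0.0, 0.1, -1.8]
finger_gap: 0.0442
gripper_force: 41.4
time: 17.95
ee_pos: [0.615, -0.2101, 0.2974]
orientation: [-3.141, -0.001, 2.359]
force: [-0.2, -0.8, -1.0]
finger_gap: 0.044
gripper_force: 41.4
lens [ 0.6595 -0.0859  0.308 ] spot in own from lens [-0.0302  0.1352 -0.2541] el 0.049416577916805225 az 45.185376774829706
[-0.3426  0.4251  0.8183  1.5498 -0.3166  1.306   1.3036]
```

Joints fine. Remaining yaw 50°, then the tilt.

```bash
python3 -m crank '[[[0,0,1],[0,0,0],-1],[[0,0,1],[0,0,0],-1],[[0,0,1],[0,0,0],-1],[[0,0,1],[0,0,0],-1],[[0,0,1],[0,0,0],-1]]' && python3 -m crank '[[[0,0,1],[0,0,0],-1],[[0,0,1],[0,0,0],-1],[[0,0,1],[0,0,0],-1],[[0,0,0.3],[0,0,0],-1],[[-1,-0.09,0],[0,0,0],-1]]' && python3 -m crank '[[[-1,-0.09,0],[0,0,0],-1],[[-1,-0.09,0],[0,0,0],-1],[[0,0,0],[0,0,0],-1]]'
python3 - <<'E'
from aim import *
p,T=now();print(manip.observe()['joint_pos'])
q,Q=target(95,45);print(q-p,R.from_matrix(Q@T.T).as_rotvec()/np.radians(6))
E
```

```text
time: 18.58
ee_pos: [0.6144, -0.2106, 0.2972]
orientation: [-3.141, -0.001, 2.883]
force: [0.0, -0.3, -1.5]
finger_gap: 0.0439
gripper_force: 41.5
time: 19.2
ee_pos: [0.6136, -0.2146, 0.2981]
orientation: [-3.032, -0.0, -3.065]
force: [-0.7, 0.2, -1.2]
finger_gap: 0.0438
gripper_force: 41.6
time: 19.58
ee_pos: [0.6153, -0.2061, 0.2966]
orientation: [-2.829, -0.0, -3.052]
force: [-0.1, 0.5, -1.0]
finger_gap: 0.044
gripper_force: 41.5
lens [ 0.549  -0.0946  0.27  ] spot in own from lens [ 0.1453 -0.0004 -0.18  ] el 17.89907678658455 az 95.12273432166344
[-0.4663  0.333   0.7179  1.6553  0.0893  1.138   1.8398]
[-0.0002  0.0017 -0.0595] [-4.4991 -0.3995 -0.0194]
```

```bash
python3 -m crank '[[[-1,-0.09,0],[0,0,0],-1],[[-1,-0.09,0],[0,0,0],-1],[[-1,-0.09,0],[0,0,-0.005],-1],[[-1,-0.09,0],[0,0,-0.01],-1],[[-0.5,-0.04,0],[0,0,-0.01],-1]]' && python3 -m crank '[[[0,0,0],[0,0,-0.015],-1],[[0,0,0],[0,0,-0.012],-1],[[0,0,0],[0,0,-0.007],-1],[[0,0,0],[0,0,0],-1],[[0,0,0],[0,0,0],-1]]'
python3 - <<'E'
from aim import *
p,T=now();s=manip.observe();print(s['joint_pos'],s['finger_gap'],s['time'])
q,Q=target(95,45);print(q-p,R.from_matrix(Q@T.T).as_rotvec()/np.radians(6))
D={n:cam(n) for n in('scene','top')}
rs=[]
for n in D:
    r=manip.pinpoint(n,'lens')
    for x in r[:2]: print(n,round(x['score'],2),np.round(x['position'],1),atz(D[n],x['position'],.16))
a=D['scene']['img'][100:300,240:440,::-1];b=D['top']['img'][130:290,290:450,::-1]
cv2.imwrite('pics/s8.png',np.hstack([cv2.resize(a,(400,400)),cv2.resize(b,(400,400))]))
E
```

```text
time: 20.2
ee_pos: [0.6147, -0.21, 0.2722]
orientation: [-2.353, 0.003, -3.057]
force: [-0.8, -0.2, -1.6]
finger_gap: 0.0441
gripper_force: 41.6
time: 20.82
ee_pos: [0.6151, -0.2109, 0.2399]
orientation: [-2.353, 0.005, -3.057]
force: [0.0, 1.3, -1.9]
finger_gap: 0.0437
gripper_force: 41.6
lens [ 0.5519 -0.1242  0.1623] spot in own from lens [0.1562 0.0009 0.0035] el 45.171595770320025 az 94.5814039263264
[-0.7519  0.4847  0.8246  1.8413  0.5439  0.953   1.332 ] 0.04371384728129108 20.825
[-0.      0.0065 -0.0028] [0.0246 0.0491 0.0228]
scene 0.56 [351.3 200.9] [ 0.5657 -0.1085  0.16  ]
top 0.73 [372.3 212.1] [ 0.5494 -0.1263  0.16  ]
```

View pics/s8.png

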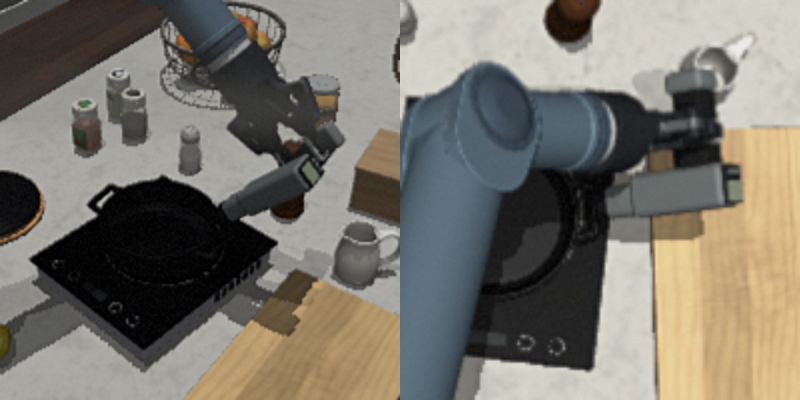

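The pistol looks down over the rim into the pan: muzzle tip at (610,200) in the top view, clear of the rim and aimed at the floor. A last 5 mm correction, then I hold.

```bash
python3 -m crank '[[[0,0,0],[0,0.005,-0.002],-1],[[0,0,0],[0,0,0],-1],[[0,0,0],[0,0,0],-1],[[0,0,0],[0,0,0],-1],[[0,0,0],[0,0,0],-1]]' && for i in 1 2 3 4; do python3 -m crank '[[[0,0,0],[0,0,0],-1],[[0,0,0],[0,0,0],-1],[[0,0,0],[0,0,0],-1],[[0,0,0],[0,0,0],-1],[[0,0,0],[0,0,0],-1]]' | grep -E 'ee|gap|time'; done
python3 -c "
from aim import *
now()"
```

```text
time: 21.65
ee_pos: [0.6147, -0.2056, 0.2373]
orientation: [-2.353, 0.004, -3.056]
force: [-0.6, -0.9, -2.6]
finger_gap: 0.0438
gripper_force: 41.6
time: 22.28
ee_pos: [0.6148, -0.2054, 0.2372]
finger_gap: 0.0437
time: 22.9
ee_pos: [0.6148, -0.2054, 0.2372]
finger_gap: 0.0438
time: 23.52
ee_pos: [0.6148, -0.2054, 0.2372]
finger_gap: 0.0441
time: 24.15
ee_pos: [0.6148, -0.2054, 0.2372]
finger_gap: 0.0439
lens [ 0.5514 -0.1187  0.1597] spot in own from lens [0.1505 0.0006 0.0015] el 45.17960171885411 az 94.69576405749818
```

```bash
python3 -m crank '[[[0,0,0],[0,-0.01,0.02],-1],[[0,0,0],[0,0,0.03],-1],[[1,0.09,0],[0,0,0.02],-1],[[1,0.09,0],[0,0,0],-1],[[1,0.09,0],[0,0,0],-1]]' && python3 -m crank '[[[1,0.09,0],[0,0,0],-1],[[1,0.09,0],[0,0,0],-1],[[1,0.09,0],[0,0,0],-1],[[1,0.09,0],[0,0,0],-1],[[0.5,0.04,0],[0,0,0],-1]]' && python3 -m crank '[[[0,0,-1],[-0.012,-0.01,0],-1],[[0,0,-1],[-0.012,-0.01,0],-1],[[0,0,-1],[-0.012,-0.01,0],-1],[[0,0,-1],[-0.012,-0.01,0],-1],[[0,0,-1],[-0.012,-0.01,0],-1]]' && python3 -m crank '[[[0,0,-1],[-0.012,-0.01,0],-1],[[0,0,-1],[-0.012,-0.01,0],-1],[[0,0,-1],[-0.012,-0.01,0],-1],[[0,0,-1],[-0.012,-0.01,0],-1],[[0,0,-1],[-0.012,-0.01,0],-1]]' && python3 -m crank '[[[0,0,-1],[-0.005,-0.005,0],-1],[[0,0,-1],[-0.005,0,0],-1],[[0,0,-1],[0,0,0],-1],[[0,0,-1],[0,0,0],-1],[[0,0,-1],[0,0,0],-1]]' && python3 -m crank '[[[0,0,-1],[0,0,0],-1],[[0,0,-1],[0,0,0],-1],[[0,0,-1],[0,0,0],-1],[[0,0,-0.3],[0,0,0],-1],[[0,0,0],[0,0,0],-1]]'
python3 - <<'E'
from aim import *
s=manip.observe();p=np.array(s['ee_pos']);T=Rm(s['orientation'])
print(s['joint_pos'],p,np.array([.484,-.32,.0294])-p,R.from_matrix(Rm([np.pi,0,1.309])@T.T).as_rotvec()/np.radians(6))
E
```

```text
time: 24.78
ee_pos: [0.6147, -0.217, 0.3099]
orientation: [-2.671, 0.005, -3.058]
force: [-0.8, -0.4, -1.5]
finger_gap: 0.044
gripper_force: 41.6
time: 25.4
ee_pos: [0.6136, -0.2197, 0.3095]
orientation: [-3.14, 0.001, -3.061]
force: [-0.1, -0.0, -1.8]
finger_gap: 0.0436
gripper_force: 41.7
time: 26.02
ee_pos: [0.5534, -0.2678, 0.3089]
orientation: [-3.14, 0.001, 2.698]
force: [0.6, -0.5, -1.7]
finger_gap: 0.0435
gripper_force: 41.7
time: 26.65
ee_pos: [0.4931, -0.3176, 0.3087]
orientation: [-3.141, 0.002, 2.174]
force: [-0.7, -0.0, -1.6]
finger_gap: 0.0438
gripper_force: 41.7
time: 27.28
ee_pos: [0.4835, -0.3221, 0.3087]
orientation: [3.141, 0.001, 1.651]
force: [0.0, 0.4, -2.1]
finger_gap: 0.0439
gripper_force: 41.7
time: 27.9
ee_pos: [0.4843, -0.3211, 0.3079]
orientation: [3.141, 0.001, 1.31]
force: [-0.5, 0.7, -1.2]
finger_gap: 0.0439
gripper_force: 41.7
[-0.3838  0.3256  1.1086  1.7143 -0.3023  1.2898  0.5283] [ 0.4843 -0.3211  0.3079] [-0.0003  0.0011 -0.2785] [ 0.0062  0.0029 -0.0102]
```

Down to 8 mm above the resting height, then creep.

```bash
python3 -m crank '[[[0,0,0],[0,0.001,-0.05],-1],[[0,0,0],[0,0,-0.06],-1],[[0,0,0],[0,0,-0.06],-1],[[0,0,0],[0,0,-0.05],-1],[[0,0,0],[0,0,-0.03],-1]]' && python3 -m crank '[[[0,0,0],[0,0,-0.012],-1],[[0,0,0],[0,0,-0.008],-1],[[0,0,0],[0,0,0],-1],[[0,0,0],[0,0,0],-1]]' && python3 -m crank '[[[0,0,0],[0,0,-0.003],-1],[[0,0,0],[0,0,0],-1],[[0,0,0],[0,0,0],-1]]'
```

```text
time: 28.52
ee_pos: [0.4834, -0.3183, 0.0544]
orientation: [-3.138, -0.001, 1.312]
force: [0.2, 0.2, -0.6]
finger_gap: 0.0439
gripper_force: 41.7
time: 29.02
ee_pos: [0.4858, -0.3201, 0.0386]
orientation: [3.139, 0.001, 1.31]
force: [1.1, -0.4, -2.3]
finger_gap: 0.0435
gripper_force: 41.7
time: 29.4
ee_pos: [0.4848, -0.3193, 0.0343]
orientation: [3.141, 0.0, 1.31]
force: [-0.4, -0.2, -2.0]
finger_gap: 0.0442
gripper_force: 41.7
```

```bash
python3 -m crank '[[[0,0,0],[0,0,-0.002],-1],[[0,0,0],[0,0,0],-1],[[0,0,0],[0,0,0],-1]]' && python3 -m crank '[[[0,0,0],[0,0,-0.0015],-1],[[0,0,0],[0,0,0],-1],[[0,0,0],[0,0,0],-1]]'  && python3 -m crank '[[[0,0,0],[0,0,-0.001],-1],[[0,0,0],[0,0,0],-1],[[0,0,0],[0,0,0],-1]]'
```

```text
time: 29.78
ee_pos: [0.4847, -0.3194, 0.0321]
orientation: [-3.141, 0.0, 1.309]
force: [-0.5, 0.0, -1.2]
finger_gap: 0.0439
gripper_force: 41.7
time: 30.15
ee_pos: [0.4847, -0.3194, 0.0307]
orientation: [-3.141, 0.0, 1.309]
force: [-0.3, 0.5, -2.4]
finger_gap: 0.0443
gripper_force: 41.7
time: 30.52
ee_pos: [0.4847, -0.3194, 0.0297]
orientation: [-3.142, 0.0, 1.309]
force: [-1.0, 0.0, -2.1]
finger_gap: 0.0439
gripper_force: 41.7
```

```bash
python3 -m crank '[[[0,0,0],[0,0,-0.001],-1],[[0,0,0],[0,0,0],-1],[[0,0,0],[0,0,0],-1]]' && python3 -m crank '[[[0,0,0],[0,0,-0.001],-1],[[0,0,0],[0,0,0],-1],[[0,0,0],[0,0,0],-1]]'
```

```text
time: 30.9
ee_pos: [0.4848, -0.3194, 0.0295]
orientation: [3.142, -0.001, 1.309]
force: [-2.0, 2.2, 5.5]
finger_gap: 0.0439
gripper_force: 42.8
time: 31.28
ee_pos: [0.4848, -0.3194, 0.0295]
orientation: [-3.142, -0.002, 1.309]
force: [-3.1, 3.3, 12.0]
finger_gap: 0.0438
gripper_force: 43.7
```

Resting on the board. Ease off, lower the grip force, open gradually, and retreat.

```bash
python3 -m crank '[[[0,0,0],[0,0,0.0015],-1],[[0,0,0],[0,0,0],-1]]' 20 && python3 -m crank '[[[0,0,0],[0,0,0],0.2],[[0,0,0],[0,0,0],0.6],[[0,0,0],[0,0,0],1],[[0,0,0],[0,0,0],1],[[0,0,0],[0,0,0],1]]' && python3 -m crank '[[[0,0,0],[0,0,0.015],1],[[0,0,0],[0,0,0.03],1],[[0,0,0],[0,0,0.05],1],[[0,0,0],[0,0,0.06],1],[[0,0,0],[-0.02,-0.02,0.05],1]]' && python3 -m crank '[[[0,0,0],[-0.03,0,0.05],1],[[0,0,0],[-0.02,0.03,0],1],[[0,0,0],[0,0.03,0],1],[[0,0,0],[0,0,0],1],[[0,0,0],[0,0,0],1]]'
python3 - <<'E'
from h import *
np.set_printoptions(precision=4,suppress=True)
D={n:cam(n) for n in('scene','top')}
for q,z in(('pan',.048),('lid',.008),('thermometer',.022),('cream_jug',0),('spice_jar',0),('salt_shaker',0),('pepper_mill',0)):
    for n in D:
        r=manip.pinpoint(n,q)
        for x in r[:1]: print(q,n,round(x['score'],2),np.round(x['position'],1),atz(D[n],x['position'],z))
cv2.imwrite('pics/f.png',np.hstack([cv2.resize(D['scene']['img'][...,::-1],(400,250)),cv2.resize(D['top']['img'][...,::-1],(400,250))]))
E
```

```text
time: 31.52
ee_pos: [0.485, -0.3196, 0.0295]
orientation: [3.141, 0.0, 1.309]
force: [-0.7, 0.1, 3.4]
finger_gap: 0.0441
gripper_force: 42.3
time: 32.15
ee_pos: [0.4848, -0.3194, 0.0292]
orientation: [3.142, 0.0, 1.309]
force: [0.5, 0.3, 0.2]
finger_gap: 0.0856
gripper_force: 0.0
time: 32.78
ee_pos: [0.4672, -0.338, 0.2372]
orientation: [3.139, -0.0, 1.315]
force: [1.2, -0.4, -0.8]
finger_gap: 0.0856
gripper_force: 0.0
time: 33.4
ee_pos: [0.4148, -0.28, 0.2847]
orientation: [3.14, -0.0, 1.309]
force: [0.8, 0.6, 0.3]
finger_gap: 0.0853
gripper_force: 0.0
pan scene 0.8 [316.8 219.8] [ 0.5413 -0.0015  0.048 ]
pan top 0.65 [326.9 217.8] [ 0.5403 -0.0085  0.048 ]
lid scene 0.68 [232.6 204.1] [0.4642 0.3083 0.008 ]
lid top 0.86 [216.4 241.2] [0.4736 0.3172 0.008 ]
thermometer scene 0.72 [402.3 286.9] [ 0.4932 -0.325   0.022 ]
thermometer top 0.84 [433.4 236.3] [ 0.4863 -0.3204  0.022 ]
cream_jug scene 0.64 [419.7 236.2] [ 0.7148 -0.27    0.    ]
cream_jug top 0.83 [413.4 156.1] [ 0.7277 -0.271   0.    ]
spice_jar scene 0.68 [281.7 171.6] [0.7185 0.3138 0.    ]
salt_shaker scene 0.75 [420.5 237.4] [ 0.7114 -0.2743  0.    ]
salt_shaker top 0.48 [287.7 139.4] [0.7795 0.1077 0.    ]
pepper_mill scene 0.67 [382.6 202.4] [ 0.7892 -0.0946  0.    ]
pepper_mill top 0.77 [356.5 141. ] [ 0.774  -0.0998  0.    ]
```

View pics/f.png

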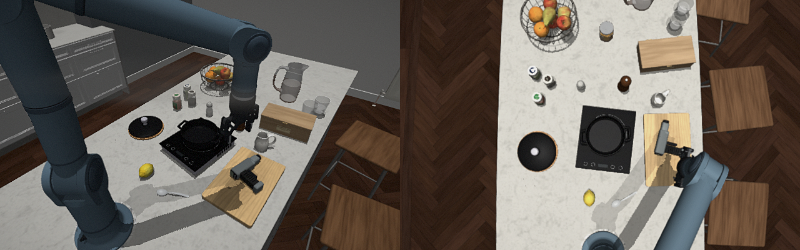

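The lid is on the trivet (≈ (145,125) in the left half), the thermometer is on its side on the board (≈ (245,172)), and everything else is in place. The gripper is clear.

```bash
python3 -c "
from cell import manip
print(manip.job_done())"
```

```text
the job is handed in; nothing more can be done
None
```

The job is handed in at about 34 s: the lid is on the trivet, the pan floor was aimed at from 15 cm at 45° with the trigger squeezed for over 2.5 s, the thermometer is back on its side on the board, and the pan and the other items show no visible shift in the final pictures.

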